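# Close the carton pinwheel on the display pallet and plant its price board

## Robot

A 6-joint arm with a two-finger parallel gripper is mounted at the origin on the work surface. World frame = base frame: x ahead of the robot, y to its left, z up, the work surface at z = 0. Lengths are in m, angles in degrees, forces in N, time in s.
With the tool pointing down it reaches from about 0.4 to 0.825 m from the base axis. Payload 7 kg.
Tool frame: the origin (TCP) lies at the very end of the fingers, on their centre line; the grasp point (between the pads) lies 19 mm behind it; z points along the fingers, y is the line along which they close (so a half turn about z gives the same grasp; the last joint's range is limited). The gripper opens to 88 mm and grips with 3 to 60 N. Pads are 19 mm wide; open, the fingers measure 130 mm over their backs; the gripper's body (78 mm by 193 mm) begins 47 mm behind the grasp point.
Start: joints at [87.668, 20.546, 0.682, 0, -70.136, -16.507], TCP at [0.218, 0.639, 0.227] pointing down, gripper open.
Joint ranges: [-176.03, 176.03], [-82.01, 121.73], [-58.28, 71.71], [-173.87, 95.51], [-174.79, -0.11], [-173.66, 173.66]. Speed limits (degrees/s): [136.94, 136.94, 172.46, 180, 180, 180].

## Interface

Orientations are given as [roll, pitch, yaw] about the fixed x, y, z axes, in that order (R = Rz(yaw) Ry(pitch) Rx(roll)).
In Python, from plant import r gives the robot as it stands. The module is installed in compiled form; this text tells all that it offers.
- The arm moves only by the tool jog_arm, never from a script. Its arguments are lists of equal length, an entry for each row: "travel": the shift along the tool's x, y, z each as a share of 50 cm, from -1 to 1, a list of three; "dr": the turn, a rotation vector about the tool's x, y, z each as a share of 360 degrees, from -1 to 1, a list of three; "claw": the opening, from 0 (shut) to 1 (fully open). A call has exactly 10 rows; each row is the pose to reach, as a shift and turn from the pose commanded when the call began, along the tool's axes at that moment, turning the shorter way round; what a row does not reach only later rows make up. A row lasts 1/8 s, in which the tool goes at most 62.5 mm and 10.7 degrees, less where a joint would pass 70% of its speed; a pose out of reach is approached as far as the arm can. A call with a number of a shift or a turn outside -1 to 1 is refused whole. A call with a gripper value outside its range is refused whole. The fingers move at their own pace and stop on an object; "newtons" is the grip in N (left out, the last holds). Time passes only in rows, so rows that repeat a pose let the fingers close, or fill a call up. It gives the time, the measured TCP pose, the force, the opening and the grip force at its end, in the units of the state.
- r.get_state(): the state, without advancing time (a new reading comes with each control period).
- r.capture(name): name is "scene" or "top"; returns a dict with "pixels" (420x560x3 uint8, red, green, blue), "range_z" (420x560 float32, m along the optical axis (not along the pixel's ray), 0 where there is no reading), "fx", "fy", "cx", "cy" (pixels), "dist_coeffs" ([k1, k2, p1, p2, k3] as OpenCV has them; the pictures are not rectified), "position" and "attitude" of the camera in the world. Camera axes: x right, y up, looking along -z (the intrinsics and any distortion apply to the point x, -y, -z); pixel columns grow to the right and rows downward; lengths in m; the calibration is good to about 2 mm. A picture is of the moment at which its call begins.
- r.close_job(): hands the job in; it is judged then, once.
Trained networks look in the newest picture that a camera, given by its name, has taken for a name from the list of things; names that differ only in an ending like _2 or _b are one class to them, and where a whole thing is asked for, a point or a joint stands for the part that bears it (a point fixed in the world has none). Each returns a list of dicts, best first, with "conf" (0 to 1); they miss things now and then, are a little off and sometimes report something else, mostly with a low value. They report only what shows in the picture. A call takes as long as a camera call. They do not tell look-alikes from the thing itself.
- r.boxes_of(name, camera): "extent" ([left, top, right, bottom] in pixels, round what is visible of it).
- r.regions_of(name, camera): "pixels" (420x560 bool, what is visible of it) and "extent" ([left, top, right, bottom] in pixels, round what is visible of it).
- r.tip_of(name, camera): "at" ([column, row] in pixels: a listed point, or the origin of a listed thing).
The state is a dict: "time_s": time; "joints": joint angles; "qd": joint speeds; "joint_torque": joint torques, N m; "tcp_pos": TCP position; "eef_rot": TCP orientation; "contact_force": force on the tool from outside, world axes, zero at the start; "moment": the same for the moment, N m; "gripper_width": finger opening in m; "gripper_force": force on a finger pad.
Only numpy, scipy, OpenCV 4.12 (cv2) and the standard library are available. Lean on these libraries where they do the work, as an engineer would, in place of code of your own. Each camera call takes 0.05 s, during which the arm holds its last target. There are 200 camera calls.

## Task

Finish the counter display: take the two long cartons out of the shallow tray and lay them flat on the little pallet so that the four cartons close the pinwheel round its open middle, and plant the wide rectangular price board in the pallet's socket there, pin fully home and the board square with the pallet's sides. Set everything down without dropping it, keep the two cartons already laid in their places, and leave the other two boards, the jar and the squat carton where they stand.

Things in the scene. Friction and masses are not known exactly. Their poses are not given: they have to be found in the camera images.
- pallet: Small slatted wooden display pallet, fixed, 190 x 190 mm, 45 mm high; origin at the centre of its underside, x and y along its sides, z up. The full layer is a pinwheel of four cartons, 183 mm square, centred, with 5 mm between cartons and an open middle 63 mm square; carton centres: laid_1 (32.5, 61.5), laid_2 (-61.5, 32.5), empty places (-32.5, -61.5) and (61.5, -32.5) mm.
- pallet_socket (a point): Mouth of the socket, a round hole 9 mm wide and 40 mm deep with a 1.5 mm chamfer in the steel plate flush with the deck at the pallet's middle, (0, 0, 45) mm in the pallet's frame. Its frame is the pallet's frame.
- place_along_x (a point): Centre of an empty carton place, on the deck's surface, (-32.5, -61.5, 45) mm in the pallet's frame (same axes); the carton there lies along the pallet's x. Its inner long side borders the pallet's open middle on its +x half only; on its -x half it lies 5 mm from laid_2.
- place_along_y (a point): Centre of the other empty carton place, on the deck's surface, (61.5, -32.5, 45) mm in the pallet's frame (same axes); the carton there lies along the pallet's y. Its inner long side borders the open middle on its +y half only; on its -y half it lies 5 mm from the carton in place_along_x.
- carton_1: Plain brown carton, 118 long (x) x 60 wide (y) x 50 high (z) mm, about 0.25 kg (0.17 to 0.36), origin at the centre of its underside. Starts in the tray; may go to either empty place, either way round.
- carton_2: Plain brown carton, 118 long (x) x 60 wide (y) x 50 high (z) mm, about 0.25 kg (0.17 to 0.36), origin at the centre of its underside. Starts in the tray; may go to either empty place, either way round.
- laid_1: Plain brown carton, 118 long (x) x 60 wide (y) x 50 high (z) mm, about 0.25 kg (0.17 to 0.36), origin at the centre of its underside. Already laid on the pallet along the pallet's x; loose.
- laid_2: Plain brown carton, 118 long (x) x 60 wide (y) x 50 high (z) mm, about 0.25 kg (0.17 to 0.36), origin at the centre of its underside. Already laid on the pallet along the pallet's y; loose.
- tray: Shallow open cardboard tray, fixed, 240 (x) x 170 (y) x 25 mm high, walls and floor 4 mm thick; origin at the centre of its underside. The two cartons lie in it side by side along its x, each lengthwise along its y, about 48 mm apart.
- stand: Wooden block, fixed, 230 (x) x 60 (y) x 45 mm high, origin at the centre of its underside; three 9 mm holes, 40 mm deep, at x = -75, 0 and 75 mm hold the price boards, whose faces look along the block's x.
- wide_board: Price board to plant: slate in a wooden frame, 90 wide (y) x 60 high x 10 mm thick (x), spanning 76 to 136 mm above its origin, on a 7 mm steel pole, 80 g. Origin on the pole's axis at the underside of the collar (20 mm wide, 6 high), which rests on the surface when fully home; below it a pin 7 mm thick, 35 long, with a 3 mm taper. Starts upright in any hole of the stand.
- round_board: Round price board, 68 mm across, 10 mm thick, spanning 74 to 142 mm above its origin. Bystander in the stand. The frame is like wide_board's: origin on the pole's axis at the collar's underside, x = board's face normal, z up. Same 7 mm pole, collar and pin.
- tall_board: Tall narrow price board, 46 wide x 72 high x 10 mm thick, spanning 76 to 148 mm above its origin. Bystander in the stand. The frame is like wide_board's: origin on the pole's axis at the collar's underside, x = board's face normal, z up. Same 7 mm pole, collar and pin.
- jar: Amber glass jar with a black lid, 68 mm across, 150 mm high, origin at the centre of its underside. Bystander.
- squat_carton: Squat carton, 80 (x) x 70 (y) x 85 mm high, origin at the centre of its underside. Bystander.
Things that resemble listed ones, but are neither listed nor needed, are in the scene too. Leave any green look-alike of the wide_board alone. What is shaped like the carton_1 but purple or yellow is not meant.

How it is judged (in metres and radians):
At the end, for the whole second after the job is handed in: All four cartons lie flat in their pinwheel places (tray cartons in either empty place), within 10 mm and 0.12 rad; the wide board's collar is within 4 mm of the socket's mouth, upright within 0.08 rad, square to the pallet's sides within 0.2 rad (facing any side); all at rest ((((distance between carton_1 and place_along_x below 0.01 m and angle between the x axis of carton_1 and the x axis of pallet, either way round below 0.12 rad and angle between carton_1's own z axis and vertical below 0.08 rad) and (distance between carton_2 and place_along_y below 0.01 m and angle between the x axis of carton_2 and the y axis of pallet, either way round below 0.12 rad and angle between carton_2's own z axis and vertical below 0.08 rad)) or ((distance between carton_2 and place_along_x below 0.01 m and angle between the x axis of carton_2 and the x axis of pallet, either way round below 0.12 rad and angle between carton_2's own z axis and vertical below 0.08 rad) and (distance between carton_1 and place_along_y below 0.01 m and angle between the x axis of carton_1 and the y axis of pallet, either way round below 0.12 rad and angle between carton_1's own z axis and vertical below 0.08 rad))) and x of laid_1 in the frame of pallet between 0.0225 and 0.0425 m and y of laid_1 in the frame of pallet between 0.0515 and 0.0715 m and z of laid_1 in the frame of pallet between 0.035 and 0.055 m and angle between the x axis of laid_1 and the x axis of pallet, either way round below 0.12 rad and x of laid_2 in the frame of pallet between -0.0715 and -0.0515 m and y of laid_2 in the frame of pallet between 0.0225 and 0.0425 m and z of laid_2 in the frame of pallet between 0.035 and 0.055 m and angle between the x axis of laid_2 and the y axis of pallet, either way round below 0.12 rad and distance between wide_board and pallet_socket below 0.004 m and angle between wide_board's own z axis and vertical below 0.08 rad and (angle between the x axis of wide_board and the x axis of pallet, either way round below 0.2 rad or angle between the x axis of wide_board and the y axis of pallet, either way round below 0.2 rad) and linear speed of each of carton_1, carton_2, wide_board, laid_1, laid_2 below 0.02 m/s); the robot touches nothing.
It fails at once if a carton or the wide board is dropped (moving faster than 0.6 m/s out of the fingers) ((linear speed of carton_1 above 0.6 m/s and contact force between carton_1 and the fingers below 0.05 N) or (linear speed of carton_2 above 0.6 m/s and contact force between carton_2 and the fingers below 0.05 N) or (linear speed of wide_board above 0.6 m/s and contact force between wide_board and the fingers below 0.05 N)).
It fails at once if one of the other price boards, the jar or the squat carton is moved by more than 25 mm or tipped over (distance of any of round_board, tall_board, jar, squat_carton from where it was at the start of the episode above 0.025 m or angle between any of round_board, tall_board, jar, squat_carton's own z axis and vertical above 0.3 rad).
It also fails if it takes over 70 s, if anything falls off the work surface, if the arm or the gripper's body presses on something with over 40 N, if the wrist force passes 120 N, or if a joint passes its speed limit or range.

## Working session

There is one attempt and no reset: what is moved stays moved. The work goes in short steps, Python scripts to look and compute and a tool call to move; the robot and the scene stay as the last step left them, time stands still between calls to the robot, and variables do not carry over. Pictures are saved under pics/ and viewed, at most 10 in all, crops included, and the job is handed in when it is done.

Besides the shell and the picture viewer there is one more tool, called after ">>>" as name(argument=value, ...) on one line, values as JSON. jog_arm: Moves the arm, as the interface text tells. Its arguments: {"type":"object","properties":{"travel":{"type":"array"},"dr":{"type":"array"},"claw":{"type":"array"},"newtons":{"type":"number"}},"required":["travel","dr","claw"]}

```bash
mkdir -p pics; cat > h.py <<'E'
import numpy as np, cv2
from scipy.spatial.transform import Rotation as R
from plant import r
def att(a):
    a=np.array(a,float)
    if a.shape==(3,3): return a
    return R.from_euler('xyz',a,degrees=True).as_matrix() if a.size==3 else R.from_quat(a).as_matrix()
def cloud(c):
    K=np.array([[c['fx'],0,c['cx']],[0,c['fy'],c['cy']],[0,0,1]],float)
    h,w=c['range_z'].shape
    uv=np.stack(np.meshgrid(np.arange(w),np.arange(h)),-1).reshape(-1,1,2).astype(np.float64)
    n=cv2.undistortPoints(uv,K,np.array(c['dist_coeffs'],float)).reshape(h,w,2)
    z=c['range_z']
    p=np.stack([n[...,0]*z,-n[...,1]*z,-z],-1)
    P=p@att(c['attitude']).T+np.array(c['position'])
    P[z<=0]=np.nan
    return P
def save(c,f): cv2.imwrite(f,cv2.cvtColor(c['pixels'],cv2.COLOR_RGB2BGR))
E
python3 - <<'E'
from h import *
print(r.get_state())
for n in ['scene','top']:
    c=r.capture(n); save(c,f'pics/{n}0.png'); print(n,c['position'],c['attitude'],c['fx'],c['dist_coeffs'])
    P=cloud(c); np.savez(f'{n}.npz',P=P,im=c['pixels'])
    for o in ['pallet','carton_1','laid_1','tray','stand','wide_board','round_board','tall_board','jar','squat_carton']:
        for d in r.regions_of(o,n):
            m=d['pixels']; q=P[m]; q=q[~np.isnan(q[:,0])]
            print(o,round(d['conf'],2),np.round(d['extent']),np.round(np.median(q,0),3) if len(q) else None, np.round(np.percentile(q[:,2],95),3) if len(q) else None, c['pixels'][m].mean(0).round())
E
```

```text
{'time_s': 0.0, 'joints': array([ 8.76685717e+01,  2.05897781e+01,  6.33491841e-01, -2.03910324e-02,
       -7.01379657e+01, -1.65038460e+01]), 'qd': array([ 0.09323752, -0.06591068,  0.02823573, -0.0047227 ,  0.0253078 ,
       -0.02275097]), 'joint_torque': array([ 3.05304602e-04, -5.82709908e+01,  2.93059123e+01,  6.99741080e+00,
        6.97597337e-03, -1.46000339e-04]), 'tcp_pos': array([0.21782184, 0.63835209, 0.22563842]), 'eef_rot': array([ 1.79904185e+02, -8.39843115e-03, -1.88422111e+01]), 'contact_force': array([-0.31759802, -0.88068897, -0.27532604]), 'moment': array([-0.01543369, -0.01271872,  0.01288689]), 'gripper_force': 0.0, 'gripper_width': 0.0876606509167801}
scene [ 1.61640139 -0.27053145  1.25569648] [43.65093682 -0.34254462 78.68464393] 533.9516651371439 [0.06495857 0.         0.         0.         0.        ]
pallet 0.74 [256. 216. 332. 270.] [ 0.635 -0.001  0.042] 0.048 [132. 106.  65.]
carton_1 0.92 [ 91. 192. 139. 220.] [ 0.364 -0.536  0.045] 0.053 [160. 143.   4.]
carton_1 0.87 [159. 200. 202. 233.] [ 0.463 -0.338  0.05 ] 0.057 [125. 107.  78.]
carton_1 0.7
[... 2534 characters left out ...]
. 180. 111. 211.] [0.555 0.482 0.146] 0.172 [ 44. 117.  67.]
wide_board 0.16 [237. 195. 280. 222.] [0.509 0.018 0.095] 0.1 [178. 154. 121.]
round_board 0.48 [133. 210. 161. 224.] [0.485 0.329 0.167] 0.187 [109.  88.  64.]
round_board 0.26 [279. 174. 305. 223.] [ 0.545 -0.072  0.095] 0.099 [177. 153. 120.]
round_board 0.23 [360. 218. 406. 247.] [ 0.443 -0.333  0.054] 0.058 [172. 147. 113.]
tall_board 0.59 [142. 237. 168. 255.] [0.412 0.308 0.173] 0.195 [115.  93.  70.]
jar 0.77 [327. 124. 354. 160.] [ 0.697 -0.21   0.144] 0.153 [76. 57. 37.]
jar 0.47 [133. 212. 158. 223.] [0.484 0.329 0.174] 0.187 [98. 74. 50.]
squat_carton 0.79 [174. 118. 209. 152.] [0.75  0.222 0.083] 0.089 [160. 137. 107.]
```

View pics/scene0.png

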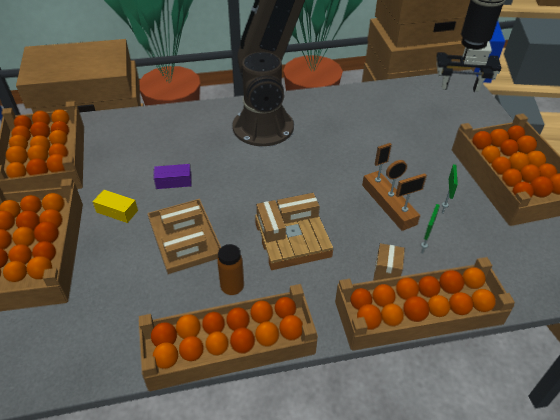

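View pics/top0.png

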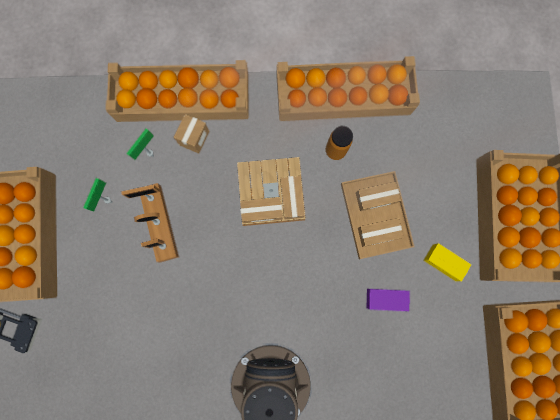

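The wide_board candidates are:
- Brown frame at top px (142,192) / scene px (411,186).
- Green boards at top px (140,143) and (96,195).

The brown one at the stand's +x end fits, since it is a wide slate in a wooden frame. The brown cartons at (380,196) and (381,232) are in the tray. The purple and yellow ones are not meant. Next I fit poses and make a crop to confirm.

```bash
cat > fit.py <<'E'
from h import *
def rect(pts):
    (c,s,a)=cv2.minAreaRect(pts.astype(np.float32)*1000); 
    if s[0]<s[1]: s=s[::-1]; a+=90
    return np.round(c,1),np.round(s,1),round((a+90)%180-90,1)
E
python3 - <<'E'
from fit import *
T=np.load('top.npz'); S=np.load('scene.npz')
def sel(P,lo,hi,zlo,zhi):
    m=(P[...,0]>lo[0])&(P[...,0]<hi[0])&(P[...,1]>lo[1])&(P[...,1]<hi[1])&(P[...,2]>zlo)&(P[...,2]<zhi)
    # drop specks
    return P[m]
def clean(q):
    from scipy.spatial import cKDTree
    n=cKDTree(q[:,:2]).query_ball_point(q[:,:2],.009,return_length=True); return q[n>=5]
for nm,D in [('top',T),('scene',S)]:
    P=D['P']; print(nm)
    for t,lo,hi,a,b in [('c_near',(.38,-.42),(.495,-.24),.046,.065),('c_far',(.5,-.42),(.62,-.24),.046,.065),
      ('laid1/2 layer',(.45,-.15),(.75,.13),.088,.11),('laid_a',(.45,-.052),(.6,.13),.088,.11),('laid_b',(.45,-.13),(.7,-.052),.088,.11),
      ('pallet',(.45,-.15),(.75,.15),.035,.11),('tray',(.35,-.46),(.66,-.2),.015,.065),('stand',(.36,.25),(.62,.42),.035,.055),
      ('wide',(.52,.25),(.61,.42),.12,.2),('round',(.45,.25),(.52,.42),.12,.2),('tall',(.37,.25),(.45,.42),.12,.2)]:
        q=sel(P,lo,hi,a,b)[:]
        if len(q)>20:
            q=clean(q); print(t,len(q),*rect(q[:,:2]),'z',np.round(np.percentile(q[:,2],[5,50,95]),3))
    im=D['im']; 
a=cv2.resize(S['im'][130:260,350:470],None,fx=4,fy=4,interpolation=3)
cv2.imwrite('pics/crop.png',a[...,::-1])
E
```

```text
top
c_near 815 [ 444.2 -338.3] [121.4  60.4] -79.1 z [0.049 0.054 0.059]
c_far 793 [ 554.5 -336.7] [122.   61.1] -78.8 z [0.049 0.054 0.059]
laid1/2 layer 1686 [543.6 -11.7] [182.7 119.5] -85.5 z [0.091 0.095 0.1  ]
laid_a 970 [538.3  12.2] [134.5 111.2] -85.4 z [0.091 0.095 0.099]
laid_b 708 [548.3 -78.4] [119.9  53. ] 1.9 z [0.091 0.095 0.1  ]
pallet 3836 [577.  -10.1] [191.1 190. ] 4.3 z [0.041 0.05  0.098]
tray 2213 [ 500.8 -335. ] [241.3 173.7] 11.1 z [0.021 0.053 0.058]
stand 1235 [486.5 331.2] [231.8  62.5] 14.9 z [0.039 0.045 0.05 ]
wide 296 [559.1 350.3] [91.5 12.8] -80.5 z [0.129 0.172 0.183]
round 181 [486.4 330.1] [66.5 11.9] -78.1 z [0.134 0.173 0.187]
tall 144 [413.4 311.9] [48.6 11.2] -75.6 z [0.132 0.187 0.195]
scene
c_near 602 [ 447.6 -337.6] [120.8  72.1] -78.1 z [0.048 0.053 0.057]
c_far 686 [ 555.6 -336.3] [120.5  68.6] -79.1 z [0.048 0.053 0.057]
laid1/2 layer 1186 [544.5 -11.9] [184.  125.7] -85.5 z [0.089 0.094 0.098]
laid_a 661 [535.9  10.9] [137.2 111.1] -83.3 z [0.089 0.094 0.098]
laid_b 513 [549.2 -77.6] [125.8  55.4] 2.1 z [0.089 0.094 0.098]
pallet 3693 [579.8  -9.9] [196.5 192.7] 4.5 z [0.039 0.049 0.096]
tray 2281 [ 501.9 -334.6] [250.4 172.2] 11.1 z [0.018 0.049 0.057]
stand 965 [487.2 330.3] [233.3  66.7] 14.1 z [0.038 0.044 0.049]
wide 436 [560.5 350.6] [100.1  19.1] -77.4 z [0.126 0.157 0.181]
round 285 [488.  331.1] [69.6 17. ] -79.1 z [0.126 0.157 0.184]
tall 252 [417.3 311.9] [49.4 19.3] -83.2 z [0.127 0.162 0.192]
```

View pics/crop.png

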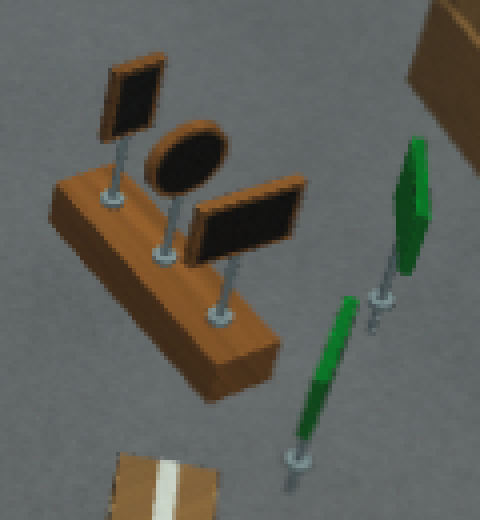

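The crop confirms it: the wide slate in the wooden frame (scene px (411,186)) is at the stand's near-right end, and the green boards are look-alikes. Pallet centre is about (577,-9.8) mm with yaw 94.4°. Now a move planner.

```bash
cat > plan.py <<'E'
import json,sys,numpy as np
# usage: plan.py 'n,x,y,z,yaw,claw' ... (mm,deg): n interpolated rows to each waypoint; keeps commanded pose in cmd.json
try: cur=np.array(json.load(open('cmd.json')))
except Exception: cur=np.array([218,639,227,-18.84])
c0=cur.copy(); t=np.radians(c0[3]); c,s=np.cos(t),np.sin(t)
tr,dr,cl=[],[],[]
for a in sys.argv[1:]:
    v=[float(x) for x in a.split(',')]; n=int(v[0]); tgt=np.array(v[1:5])
    for i in range(1,n+1):
        p=cur+(tgt-cur)*i/n; d=p-c0
        tr.append([round((c*d[0]+s*d[1])/500,3),round((s*d[0]-c*d[1])/500,3),round(-d[2]/500,3)])
        dr.append([0,0,round(-d[3]/360,3)]); cl.append(v[5])
    cur=tgt
assert len(tr)==10,len(tr)
l=np.array(tr[-1])*500
json.dump([c0[0]+c*l[0]+s*l[1],c0[1]+s*l[0]-c*l[1],c0[2]-l[2],c0[3]-dr[-1][2]*360],open('cmd.json','w'))
print(json.dumps(dict(travel=tr,dr=dr,claw=cl)).replace(' ',''))
E
python3 plan.py 10,450,100,250,-60,0.86; python3 plan.py 8,550.5,-315,200,-79,0.86 2,550.5,-315,120,-79,0.86
```

```text
{"travel":[[0.079,0.087,-0.005],[0.157,0.174,-0.009],[0.236,0.261,-0.014],[0.315,0.348,-0.018],[0.394,0.435,-0.023],[0.472,0.522,-0.028],[0.551,0.609,-0.032],[0.63,0.696,-0.037],[0.709,0.783,-0.041],[0.787,0.87,-0.046]],"dr":[[0,0,0.011],[0,0,0.023],[0,0,0.034],[0,0,0.046],[0,0,0.057],[0,0,0.069],[0,0,0.08],[0,0,0.091],[0,0,0.103],[0,0,0.114]],"claw":[0.86,0.86,0.86,0.86,0.86,0.86,0.86,0.86,0.86,0.86]}
{"travel":[[0.102,0.03,0.012],[0.205,0.061,0.025],[0.307,0.091,0.038],[0.41,0.121,0.05],[0.512,0.152,0.062],[0.614,0.182,0.075],[0.717,0.212,0.088],[0.819,0.243,0.1],[0.819,0.243,0.18],[0.819,0.243,0.26]],"dr":[[0,0,0.007],[0,0,0.013],[0,0,0.02],[0,0,0.027],[0,0,0.033],[0,0,0.04],[0,0,0.046],[0,0,0.053],[0,0,0.053],[0,0,0.053]],"claw":[0.86,0.86,0.86,0.86,0.86,0.86,0.86,0.86,0.86,0.86]}
```

>>> jog_arm(travel=[[0.079,0.087,-0.005],[0.157,0.174,-0.009],[0.236,0.261,-0.014],[0.315,0.348,-0.018],[0.394,0.435,-0.023],[0.472,0.522,-0.028],[0.551,0.609,-0.032],[0.63,0.696,-0.037],[0.709,0.783,-0.041],[0.787,0.87,-0.046]], dr=[[0,0,0.011],[0,0,0.023],[0,0,0.034],[0,0,0.046],[0,0,0.057],[0,0,0.069],[0,0,0.08],[0,0,0.091],[0,0,0.103],[0,0,0.114]], claw=[0.86,0.86,0.86,0.86,0.86,0.86,0.86,0.86,0.86,0.86], newtons=30)

```text
time_s: 2.35
tcp_pos: [0.4504, 0.0983, 0.2502]
eef_rot: [-179.9, 0.0, -60.0]
contact_force: [1.2, 1.9, 0.5]
gripper_width: 0.0752
gripper_force: 0.0
```

>>> jog_arm(travel=[[0.102,0.03,0.012],[0.205,0.061,0.025],[0.307,0.091,0.038],[0.41,0.121,0.05],[0.512,0.152,0.062],[0.614,0.182,0.075],[0.717,0.212,0.088],[0.819,0.243,0.1],[0.819,0.243,0.18],[0.819,0.243,0.26]], dr=[[0,0,0.007],[0,0,0.013],[0,0,0.02],[0,0,0.027],[0,0,0.033],[0,0,0.04],[0,0,0.046],[0,0,0.053],[0,0,0.053],[0,0,0.053]], claw=[0.86,0.86,0.86,0.86,0.86,0.86,0.86,0.86,0.86,0.86])

```text
time_s: 3.6
tcp_pos: [0.5503, -0.3162, 0.1185]
eef_rot: [-180.0, -0.0, -79.1]
contact_force: [0.7, -0.2, -0.8]
gripper_width: 0.0752
gripper_force: 0.0
```

```bash
cat cmd.json; python3 plan.py 6,550.5,-315,15,-79,0.86 4,550.5,-315,15,-79,0.3
```

```text
[550.3425131907569, -314.9440797268527, 120.0, -78.96]{"travel":[[0.0,-0.0,0.035],[0.0,-0.0,0.07],[0.0,-0.0,0.105],[0.0,-0.0,0.14],[0.0,-0.0,0.175],[0.0,-0.0,0.21],[0.0,-0.0,0.21],[0.0,-0.0,0.21],[0.0,-0.0,0.21],[0.0,-0.0,0.21]],"dr":[[0,0,0.0],[0,0,0.0],[0,0,0.0],[0,0,0.0],[0,0,0.0],[0,0,0.0],[0,0,0.0],[0,0,0.0],[0,0,0.0],[0,0,0.0]],"claw":[0.86,0.86,0.86,0.86,0.86,0.86,0.3,0.3,0.3,0.3]}
```

>>> jog_arm(travel=[[0,0,0.035],[0,0,0.07],[0,0,0.105],[0,0,0.14],[0,0,0.175],[0,0,0.21],[0,0,0.21],[0,0,0.21],[0,0,0.21],[0,0,0.21]], dr=[[0,0,0],[0,0,0],[0,0,0],[0,0,0],[0,0,0],[0,0,0],[0,0,0],[0,0,0],[0,0,0],[0,0,0]], claw=[0.86,0.86,0.86,0.86,0.86,0.86,0.3,0.3,0.3,0.3], newtons=35)

```text
time_s: 4.85
tcp_pos: [0.5504, -0.3151, 0.0149]
eef_rot: [-180.0, -0.0, -79.0]
contact_force: [0.3, 0.1, -1.2]
gripper_width: 0.0601
gripper_force: 35.0
```

```bash
python3 plan.py 6,550.5,-315,180,-79,0.3 4,580,-200,200,-81,0.3; python3 plan.py 7,639.6,-15.8,200,-85.6,0.3 3,639.6,-15.8,160,-85.6,0.3
```

```text
{"travel":[[0.0,-0.0,-0.055],[0.0,-0.0,-0.11],[0.0,-0.0,-0.165],[0.0,-0.0,-0.22],[0.0,-0.0,-0.275],[0.0,-0.0,-0.33],[-0.053,-0.026,-0.34],[-0.107,-0.051,-0.35],[-0.161,-0.077,-0.36],[-0.214,-0.102,-0.37]],"dr":[[0,0,0.0],[0,0,0.0],[0,0,0.0],[0,0,0.0],[0,0,0.0],[0,0,0.0],[0,0,0.002],[0,0,0.003],[0,0,0.004],[0,0,0.006]],"claw":[0.3,0.3,0.3,0.3,0.3,0.3,0.3,0.3,0.3,0.3]}
{"travel":[[-0.049,-0.025,-0.0],[-0.099,-0.05,-0.0],[-0.148,-0.075,-0.0],[-0.198,-0.1,-0.0],[-0.247,-0.125,-0.0],[-0.296,-0.15,-0.0],[-0.346,-0.175,-0.0],[-0.346,-0.175,0.027],[-0.346,-0.175,0.053],[-0.346,-0.175,0.08]],"dr":[[0,0,0.002],[0,0,0.004],[0,0,0.005],[0,0,0.007],[0,0,0.009],[0,0,0.011],[0,0,0.012],[0,0,0.012],[0,0,0.012],[0,0,0.012]],"claw":[0.3,0.3,0.3,0.3,0.3,0.3,0.3,0.3,0.3,0.3]}
```

Gripped (60 mm). Lifting.

>>> jog_arm(travel=[[0,0,-0.055],[0,0,-0.11],[0,0,-0.165],[0,0,-0.22],[0,0,-0.275],[0,0,-0.33],[-0.053,-0.026,-0.34],[-0.107,-0.051,-0.35],[-0.161,-0.077,-0.36],[-0.214,-0.102,-0.37]], dr=[[0,0,0],[0,0,0],[0,0,0],[0,0,0],[0,0,0],[0,0,0],[0,0,0.002],[0,0,0.003],[0,0,0.004],[0,0,0.006]], claw=[0.3,0.3,0.3,0.3,0.3,0.3,0.3,0.3,0.3,0.3])

```text
time_s: 6.1
tcp_pos: [0.5798, -0.1993, 0.1999]
eef_rot: [-180.0, 0.0, -81.1]
contact_force: [-0.1, 0.1, -1.9]
gripper_width: 0.0598
gripper_force: 35.0
```

>>> jog_arm(travel=[[-0.049,-0.025,0],[-0.099,-0.05,0],[-0.148,-0.075,0],[-0.198,-0.1,0],[-0.247,-0.125,0],[-0.296,-0.15,0],[-0.346,-0.175,0],[-0.346,-0.175,0.027],[-0.346,-0.175,0.053],[-0.346,-0.175,0.08]], dr=[[0,0,0.002],[0,0,0.004],[0,0,0.005],[0,0,0.007],[0,0,0.009],[0,0,0.011],[0,0,0.012],[0,0,0.012],[0,0,0.012],[0,0,0.012]], claw=[0.3,0.3,0.3,0.3,0.3,0.3,0.3,0.3,0.3,0.3])

```text
time_s: 7.35
tcp_pos: [0.6391, -0.0166, 0.1585]
eef_rot: [180.0, -0.0, -85.5]
contact_force: [-0.3, -0.1, -1.6]
gripper_width: 0.0601
gripper_force: 35.0
```

```bash
cat cmd.json; python3 - <<'E'
from h import *
c=r.capture('scene'); save(c,'pics/s1.png'); cv2.imwrite('pics/s1c.png',cv2.resize(c['pixels'][130:300,200:400,::-1],None,fx=3,fy=3))
E
```

```text
[639.6547829373379, -15.724671658074138, 160.0, -85.44]
```

View pics/s1c.png

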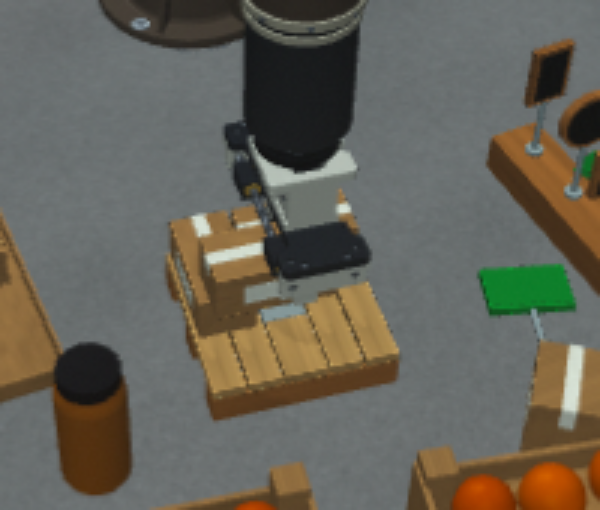

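The carton hangs level in the fingers over the pallet (crop px ~(245,265)). Lowering: underside is 11 mm below TCP, so the target z is 56.

```bash
python3 plan.py 6,639.6,-15.8,64,-85.6,0.3 4,639.6,-15.8,56.5,-85.6,0.3; python3 plan.py 3,639.6,-15.8,56.5,-85.6,0.84 7,639.6,-15.8,200,-85.6,0.84
```

```text
{"travel":[[0.0,0.0,0.032],[0.0,0.0,0.064],[0.0,0.0,0.096],[0.0,0.0,0.128],[0.0,0.0,0.16],[0.0,0.0,0.192],[0.0,0.0,0.196],[0.0,0.0,0.2],[0.0,0.0,0.203],[0.0,0.0,0.207]],"dr":[[0,0,0.0],[0,0,0.0],[0,0,0.0],[0,0,0.0],[0,0,0.0],[0,0,0.0],[0,0,0.0],[0,0,0.0],[0,0,0.0],[0,0,0.0]],"claw":[0.3,0.3,0.3,0.3,0.3,0.3,0.3,0.3,0.3,0.3]}
{"travel":[[0.0,0.0,-0.0],[0.0,0.0,-0.0],[0.0,0.0,-0.0],[0.0,0.0,-0.041],[0.0,0.0,-0.082],[0.0,0.0,-0.123],[0.0,0.0,-0.164],[0.0,0.0,-0.205],[0.0,0.0,-0.246],[0.0,0.0,-0.287]],"dr":[[0,0,0.0],[0,0,0.0],[0,0,0.0],[0,0,0.0],[0,0,0.0],[0,0,0.0],[0,0,0.0],[0,0,0.0],[0,0,0.0],[0,0,0.0]],"claw":[0.84,0.84,0.84,0.84,0.84,0.84,0.84,0.84,0.84,0.84]}
```

>>> jog_arm(travel=[[0,0,0.032],[0,0,0.064],[0,0,0.096],[0,0,0.128],[0,0,0.16],[0,0,0.192],[0,0,0.196],[0,0,0.2],[0,0,0.203],[0,0,0.207]], dr=[[0,0,0],[0,0,0],[0,0,0],[0,0,0],[0,0,0],[0,0,0],[0,0,0],[0,0,0],[0,0,0],[0,0,0]], claw=[0.3,0.3,0.3,0.3,0.3,0.3,0.3,0.3,0.3,0.3])

```text
time_s: 8.65
tcp_pos: [0.64, -0.0158, 0.0565]
eef_rot: [-179.9, 0.0, -85.4]
contact_force: [0.2, -0.3, -2.0]
gripper_width: 0.0598
gripper_force: 35.0
```

>>> jog_arm(travel=[[0,0,0.002],[0,0,0.002],[0,0,0.002],[0,0,-0.041],[0,0,-0.082],[0,0,-0.123],[0,0,-0.164],[0,0,-0.205],[0,0,-0.246],[0,0,-0.287]], dr=[[0,0,0],[0,0,0],[0,0,0],[0,0,0],[0,0,0],[0,0,0],[0,0,0],[0,0,0],[0,0,0],[0,0,0]], claw=[0.3,0.84,0.84,0.84,0.84,0.84,0.84,0.84,0.84,0.84])

```text
time_s: 9.9
tcp_pos: [0.6397, -0.0159, 0.2003]
eef_rot: [-180.0, 0.0, -85.4]
contact_force: [0.8, 0.2, -0.8]
gripper_width: 0.0734
gripper_force: 0.0
```

```bash
cat cmd.json; python3 plan.py 10,450,-300,180,-79,0.86; python3 plan.py 2,440,-316.5,100,-79,0.86 5,440,-316.5,15,-79,0.86 3,440,-316.5,15,-79,0.3
```

```text
[639.6547829373379, -15.724671658074138, 200.0, -85.44]{"travel":[[0.054,0.042,0.004],[0.107,0.085,0.008],[0.161,0.127,0.012],[0.215,0.169,0.016],[0.268,0.212,0.02],[0.322,0.254,0.024],[0.376,0.296,0.028],[0.429,0.339,0.032],[0.483,0.381,0.036],[0.537,0.423,0.04]],"dr":[[0,0,-0.002],[0,0,-0.004],[0,0,-0.005],[0,0,-0.007],[0,0,-0.009],[0,0,-0.011],[0,0,-0.013],[0,0,-0.014],[0,0,-0.016],[0,0,-0.018]],"claw":[0.86,0.86,0.86,0.86,0.86,0.86,0.86,0.86,0.86,0.86]}
{"travel":[[0.014,0.013,0.08],[0.028,0.026,0.16],[0.028,0.026,0.194],[0.028,0.026,0.228],[0.028,0.026,0.262],[0.028,0.026,0.296],[0.028,0.026,0.33],[0.028,0.026,0.33],[0.028,0.026,0.33],[0.028,0.026,0.33]],"dr":[[0,0,0.0],[0,0,0.0],[0,0,0.0],[0,0,0.0],[0,0,0.0],[0,0,0.0],[0,0,0.0],[0,0,0.0],[0,0,0.0],[0,0,0.0]],"claw":[0.86,0.86,0.86,0.86,0.86,0.86,0.86,0.3,0.3,0.3]}
```

>>> jog_arm(travel=[[0.054,0.042,0.004],[0.107,0.085,0.008],[0.161,0.127,0.012],[0.215,0.169,0.016],[0.268,0.212,0.02],[0.322,0.254,0.024],[0.376,0.296,0.028],[0.429,0.339,0.032],[0.483,0.381,0.036],[0.537,0.423,0.04]], dr=[[0,0,-0.002],[0,0,-0.004],[0,0,-0.005],[0,0,-0.007],[0,0,-0.009],[0,0,-0.011],[0,0,-0.013],[0,0,-0.014],[0,0,-0.016],[0,0,-0.018]], claw=[0.86,0.86,0.86,0.86,0.86,0.86,0.86,0.86,0.86,0.86])

```text
time_s: 11.15
tcp_pos: [0.4496, -0.3013, 0.1797]
eef_rot: [-180.0, -0.0, -78.9]
contact_force: [1.2, 0.2, -0.4]
gripper_width: 0.0749
gripper_force: 0.0
```

```bash
python3 - <<'E'
from fit import *
from scipy.spatial import cKDTree
c=r.capture('top'); save(c,'pics/t2.png'); P=cloud(c)
def f(lo,hi,a,b):
    m=(P[...,0]>lo[0])&(P[...,0]<hi[0])&(P[...,1]>lo[1])&(P[...,1]<hi[1])&(P[...,2]>a)&(P[...,2]<b); q=P[m]
    n=cKDTree(q[:,:2]).query_ball_point(q[:,:2],.009,return_length=True); return rect(q[n>=5][:,:2])+(np.median(q[:,2]).round(4),)
print('placed',f((.608,-.11),(.7,.07),.086,.11))
print('all',f((.45,-.15),(.75,.13),.086,.11))
E
```

```text
placed (array([640.7, -27.5]), array([99.7, 62.3]), -86.2, np.float64(0.095))
all (array([576.2,   2.1]), array([198.3, 150.5]), -1.3, np.float64(0.0949))
```

View pics/t2.png

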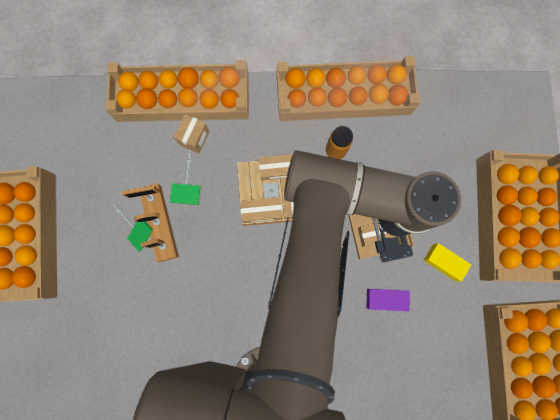

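>>> jog_arm(travel=[[0.014,0.013,0.08],[0.028,0.026,0.16],[0.028,0.026,0.194],[0.028,0.026,0.228],[0.028,0.026,0.262],[0.028,0.026,0.296],[0.028,0.026,0.33],[0.028,0.026,0.33],[0.028,0.026,0.33],[0.028,0.026,0.33]], dr=[[0,0,0],[0,0,0],[0,0,0],[0,0,0],[0,0,0],[0,0,0],[0,0,0],[0,0,0],[0,0,0],[0,0,0]], claw=[0.86,0.86,0.86,0.86,0.86,0.86,0.86,0.3,0.3,0.3])

```text
time_s: 12.45
tcp_pos: [0.4404, -0.3167, 0.0152]
eef_rot: [-179.9, -0.0, -79.0]
contact_force: [0.7, 0.0, -1.0]
gripper_width: 0.0599
gripper_force: 35.0
```

Carton 1 is in place (top px (274,166), partly hidden by the arm, seen edge where expected). Carton 2 is gripped. Both green look-alikes have fallen over by themselves near the stand.

```bash
python3 plan.py 5,440,-316.5,190,-79,0.3 5,470,-250,210,-60,0.3; python3 plan.py 10,583.3,52.1,180,4.4,0.3;python3 plan.py 6,583.3,52.1,64,4.4,0.3 4,583.3,52.1,56,4.4,0.3
```

```text
{"travel":[[0.0,0.0,-0.07],[0.0,0.0,-0.14],[0.0,0.0,-0.21],[0.0,0.0,-0.28],[0.0,0.0,-0.35],[-0.024,-0.017,-0.358],[-0.047,-0.034,-0.366],[-0.071,-0.05,-0.374],[-0.095,-0.067,-0.382],[-0.119,-0.084,-0.39]],"dr":[[0,0,0.0],[0,0,0.0],[0,0,0.0],[0,0,0.0],[0,0,0.0],[0,0,-0.01],[0,0,-0.021],[0,0,-0.032],[0,0,-0.042],[0,0,-0.053]],"claw":[0.3,0.3,0.3,0.3,0.3,0.3,0.3,0.3,0.3,0.3]}
{"travel":[[-0.041,-0.05,0.006],[-0.082,-0.1,0.012],[-0.123,-0.15,0.018],[-0.164,-0.2,0.024],[-0.204,-0.25,0.03],[-0.245,-0.3,0.036],[-0.286,-0.35,0.042],[-0.327,-0.399,0.048],[-0.368,-0.449,0.054],[-0.409,-0.499,0.06]],"dr":[[0,0,-0.018],[0,0,-0.036],[0,0,-0.054],[0,0,-0.071],[0,0,-0.089],[0,0,-0.107],[0,0,-0.125],[0,0,-0.143],[0,0,-0.161],[0,0,-0.179]],"claw":[0.3,0.3,0.3,0.3,0.3,0.3,0.3,0.3,0.3,0.3]}
{"travel":[[0.0,0.0,0.039],[0.0,0.0,0.077],[0.0,0.0,0.116],[0.0,0.0,0.155],[0.0,0.0,0.193],[0.0,0.0,0.232],[0.0,0.0,0.236],[0.0,0.0,0.24],[0.0,0.0,0.244],[0.0,0.0,0.248]],"dr":[[0,0,0.0],[0,0,0.0],[0,0,0.0],[0,0,0.0],[0,0,0.0],[0,0,0.0],[0,0,0.0],[0,0,0.0],[0,0,0.0],[0,0,0.0]],"claw":[0.3,0.3,0.3,0.3,0.3,0.3,0.3,0.3,0.3,0.3]}
```

>>> jog_arm(travel=[[0,0,-0.07],[0,0,-0.14],[0,0,-0.21],[0,0,-0.28],[0,0,-0.35],[-0.024,-0.017,-0.358],[-0.047,-0.034,-0.366],[-0.071,-0.05,-0.374],[-0.095,-0.067,-0.382],[-0.119,-0.084,-0.39]], dr=[[0,0,0],[0,0,0],[0,0,0],[0,0,0],[0,0,0],[0,0,-0.01],[0,0,-0.021],[0,0,-0.032],[0,0,-0.042],[0,0,-0.053]], claw=[0.3,0.3,0.3,0.3,0.3,0.3,0.3,0.3,0.3,0.3])

```text
time_s: 13.7
tcp_pos: [0.4698, -0.249, 0.2091]
eef_rot: [180.0, 0.1, -59.7]
contact_force: [-0.6, 0.5, -3.3]
gripper_width: 0.06
gripper_force: 35.0
```

>>> jog_arm(travel=[[-0.041,-0.05,0.006],[-0.082,-0.1,0.012],[-0.123,-0.15,0.018],[-0.164,-0.2,0.024],[-0.204,-0.25,0.03],[-0.245,-0.3,0.036],[-0.286,-0.35,0.042],[-0.327,-0.399,0.048],[-0.368,-0.449,0.054],[-0.409,-0.499,0.06]], dr=[[0,0,-0.018],[0,0,-0.036],[0,0,-0.054],[0,0,-0.071],[0,0,-0.089],[0,0,-0.107],[0,0,-0.125],[0,0,-0.143],[0,0,-0.161],[0,0,-0.179]], claw=[0.3,0.3,0.3,0.3,0.3,0.3,0.3,0.3,0.3,0.3])

```text
time_s: 14.95
tcp_pos: [0.5828, 0.0535, 0.1789]
eef_rot: [180.0, 0.1, 4.9]
contact_force: [0.3, -0.4, -4.1]
gripper_width: 0.0597
gripper_force: 35.0
```

```bash
python3 - <<'E'
from h import *
c=r.capture('scene'); cv2.imwrite('pics/s3c.png',cv2.resize(c['pixels'][130:300,200:440,::-1],None,fx=3,fy=3)); print(r.get_state()['tcp_pos'],r.get_state()['eef_rot'])
E
```

```text
[0.58438535 0.05642419 0.17832976] [-1.79972105e+02  6.37505848e-03  5.27205886e+00]
```

View pics/s3c.png

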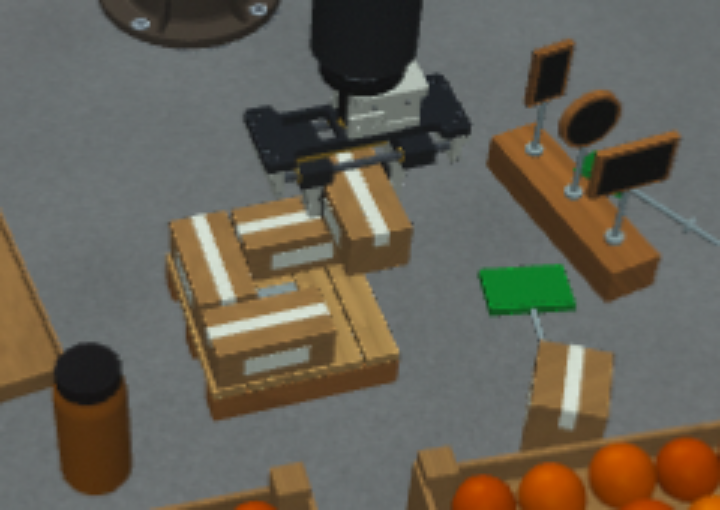

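Three cartons lie properly (crop px (215,255), (285,235), (270,330)), and carton 2 hangs level above its gap. I let it settle, then lower it.

>>> jog_arm(travel=[[0,0,0.02],[0,0,0.04],[0,0,0.06],[0,0,0.08],[0,0,0.1],[0,0,0.1],[0,0,0.1],[0,0,0.1],[0,0,0.1],[0,0,0.1]], dr=[[0,0,0],[0,0,0],[0,0,0],[0,0,0],[0,0,0],[0,0,0],[0,0,0],[0,0,0],[0,0,0],[0,0,0]], claw=[0.3,0.3,0.3,0.3,0.3,0.3,0.3,0.3,0.3,0.3])

```text
time_s: 16.25
tcp_pos: [0.5832, 0.052, 0.1298]
eef_rot: [-180.0, -0.0, 4.6]
contact_force: [-0.4, 0.5, -2.7]
gripper_width: 0.0599
gripper_force: 35.0
```

>>> jog_arm(travel=[[0,0,0.022],[0,0,0.044],[0,0,0.066],[0,0,0.088],[0,0,0.11],[0,0,0.126],[0,0,0.136],[0,0,0.142],[0,0,0.146],[0,0,0.148]], dr=[[0,0,0],[0,0,0],[0,0,0],[0,0,0],[0,0,0],[0,0,0],[0,0,0],[0,0,0],[0,0,0],[0,0,0]], claw=[0.3,0.3,0.3,0.3,0.3,0.3,0.3,0.3,0.3,0.3])

```text
time_s: 17.5
tcp_pos: [0.5832, 0.052, 0.0562]
eef_rot: [180.0, -0.0, 4.6]
contact_force: [-5.4, 0.6, 9.2]
gripper_width: 0.0597
gripper_force: 35.0
```

>>> jog_arm(travel=[[0,0,0.001],[0,0,0.001],[0,0,0.001],[0,0,-0.04],[0,0,-0.08],[0,0,-0.13],[0,0,-0.19],[0,0,-0.25],[0,0,-0.3],[0,0,-0.33]], dr=[[0,0,0],[0,0,0],[0,0,0],[0,0,0],[0,0,0],[0,0,0],[0,0,0],[0,0,0],[0,0,0],[0,0,0]], claw=[0.3,0.84,0.84,0.84,0.84,0.84,0.84,0.84,0.84,0.84])

```text
time_s: 18.75
tcp_pos: [0.5836, 0.0521, 0.222]
eef_rot: [-180.0, -0.1, 4.6]
contact_force: [0.0, -0.3, -0.3]
gripper_width: 0.0732
gripper_force: 0.0
```

```bash
echo '[583.3,52.1,221,4.5]'>cmd.json; python3 plan.py 10,480,190,310,-78.5,0.5
```

```text
{"travel":[[-0.018,-0.029,-0.018],[-0.037,-0.058,-0.036],[-0.055,-0.087,-0.053],[-0.074,-0.116,-0.071],[-0.092,-0.146,-0.089],[-0.111,-0.175,-0.107],[-0.129,-0.204,-0.125],[-0.147,-0.233,-0.142],[-0.166,-0.262,-0.16],[-0.184,-0.291,-0.178]],"dr":[[0,0,0.023],[0,0,0.046],[0,0,0.069],[0,0,0.092],[0,0,0.115],[0,0,0.138],[0,0,0.161],[0,0,0.184],[0,0,0.208],[0,0,0.231]],"claw":[0.5,0.5,0.5,0.5,0.5,0.5,0.5,0.5,0.5,0.5]}
```

>>> jog_arm(travel=[[-0.018,-0.029,-0.018],[-0.037,-0.058,-0.036],[-0.055,-0.087,-0.053],[-0.074,-0.116,-0.071],[-0.092,-0.146,-0.089],[-0.111,-0.175,-0.107],[-0.129,-0.204,-0.125],[-0.147,-0.233,-0.142],[-0.166,-0.262,-0.16],[-0.184,-0.291,-0.178]], dr=[[0,0,0.023],[0,0,0.046],[0,0,0.069],[0,0,0.092],[0,0,0.115],[0,0,0.138],[0,0,0.161],[0,0,0.184],[0,0,0.208],[0,0,0.231]], claw=[0.5,0.5,0.5,0.5,0.5,0.5,0.5,0.5,0.5,0.5])

```text
time_s: 20.0
tcp_pos: [0.4793, 0.19, 0.3094]
eef_rot: [180.0, -0.0, -78.9]
contact_force: [-0.3, -0.2, 0.3]
gripper_width: 0.0437
gripper_force: 0.0
```

```bash
python3 - <<'E'
from fit import *
from scipy.spatial import cKDTree
a=np.radians(94.4);u=np.array([np.cos(a),np.sin(a)]);v=np.array([-u[1],u[0]]);C=np.array([.577,-.0098])
for n in ['scene','top']:
    c=r.capture(n); P=cloud(c); im=c['pixels']
    cv2.imwrite(f'pics/{n}4.png',cv2.resize(im[(130 if n=='scene' else 140):(300 if n=='scene' else 280),(250 if n=='scene' else 110):(450 if n=='scene' else 320),::-1],None,fx=3,fy=3))
    def f(m):
        q=P[m]; k=cKDTree(q[:,:2]).query_ball_point(q[:,:2],.009,return_length=True); return rect(q[k>=5][:,:2]),len(q)
    L=np.stack([(P[...,:2]-C)@u,(P[...,:2]-C)@v],-1)*1000; z=P[...,2]; top=(z>.086)&(z<.105)
    def box(x0,x1,y0,y1): return (L[...,0]>x0)&(L[...,0]<x1)&(L[...,1]>y0)&(L[...,1]<y1)
    for t,b,s in [('ax',(-105,29,-105,-20),(-32.5,-61.5)),('ay',(29,105,-105,29),(61.5,-32.5)),('l1',(-29,105,20,105),(32.5,61.5)),('l2',(-105,-29,-29,105),(-61.5,32.5))]:
        m=top&box(*b); 
        if m.sum()>30: 
            g=f(m); d=g[0][0]/1000-C; print(n,t,g, 'local',np.round([d@u*1e3,d@v*1e3],1))
    W=(P[...,0]>.52)&(P[...,0]<.61)&(P[...,1]>.28)&(P[...,1]<.42)
    if (W&(z>.165)).sum()>20: print('wide top',f(W&(z>.165)&(z<.2)),f(W&(z>.12)&(z<.2)))
    # steel plate: greyish deck pixels in the middle
    I=im.astype(int); g=(abs(I[...,0]-I[...,2])<30)&box(-31,31,-31,31)&(z<.06)&(z>.03)
    print('plate',g.sum(),rect(P[g][:,:2]) if g.sum()>5 else None, np.median(P[g],0).round(4))
    for d in r.tip_of('pallet_socket',n)[:2]:
        x,y=np.round(d['at']).astype(int); print('socket',d['conf'],d['at'],P[y-1:y+2,x-1:x+2].reshape(-1,3).mean(0).round(4))
    for d in r.tip_of('wide_board',n)[:3]:
        x,y=np.round(d['at']).astype(int); print('wb',d['conf'],d['at'],P[y,x].round(4))
E
```

```text
scene ax ((array([637.8, -37.6]), array([119.7,  76.5]), -85.9), 786) local [-32.4 -58.5]
scene ay ((array([606.2,  53.2]), array([124.9,  63.6]), 5.0), 661) local [ 60.6 -33.9]
scene l1 ((array([517.2,  18.6]), array([120.5,  74.6]), -85.7), 642) local [32.9 57.4]
scene l2 ((array([549.9, -73.3]), array([121.5,  61.5]), 3.8), 628) local [-61.2  31.9]
wide top ((array([558.9, 350.1]), array([96.1, 17.3]), -81.8), 163) ((array([559.8, 350.6]), array([96.8, 18.7]), -79.1), 446)
plate 39 (array([561.2,  -9.3]), array([39.6, 17.7]), -86.1) [ 0.5592 -0.0109  0.0436]
socket 0.9 [294.3, 228.6] [ 0.6159 -0.0167  0.0936]
wb 0.92 [401.8, 209.3] [0.5591 0.3426 0.0477]
wb 0.61 [431.3, 201.7] [0.5182 0.4624 0.0148]
top ax ((array([636.2, -37. ]), array([118.2,  73.7]), -85.6), 874) local [-31.7 -56.9]
top ay ((array([604.9,  54.5]), array([119.8,  60.1]), 4.7), 823) local [ 62.  -32.8]
top l1 ((array([518.1,  18.8]), array([118.1,  72.5]), -85.8), 912) local [33.  56.5]
top l2 ((array([548.6, -73. ]), array([119.6,  60.3]), 4.4), 839) local [-60.8  33.2]
plate 204 (array([577. , -11.5]), array([45.5, 44.4]), -85.7) [ 0.5772 -0.0102  0.045 ]
socket 0.83 [270.6, 192.8] [ 0.5672 -0.0115  0.045 ]
wb 0.62 [190.4, 160.1] [0.682  0.2392 0.0129]
wb 0.41 [157.6, 223.1] [0.4815 0.3256 0.0509]
```

View pics/scene4.png

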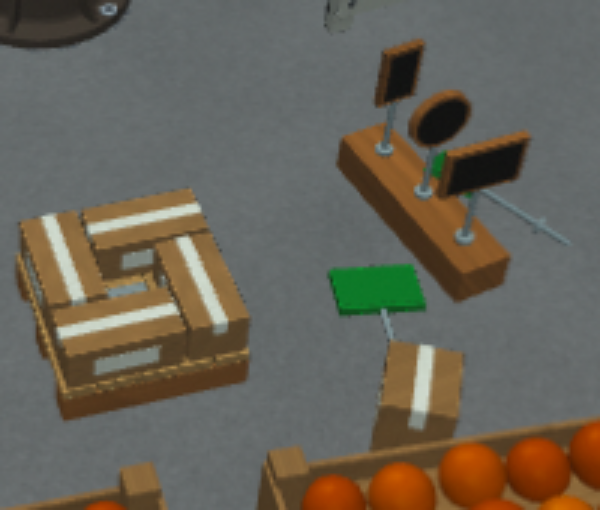

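All four cartons form the pinwheel (crop px (135,285)), matching the places within about 2 mm. The socket plate is at (577.1,-10.5). The wide board stands at (559.2,350.2). Grasping it by its faces.

```bash
cat cmd.json; python3 plan.py 6,559.2,350.2,260,-79.5,0.5 4,559.2,350.2,215,-79.5,0.5; python3 plan.py 6,559.2,350.2,145,-79.5,0.5 4,559.2,350.2,145,-79.5,0
```

```text
[480.1678068681507, 189.93323525120837, 310.0, -78.66000000000001]{"travel":[[-0.047,-0.036,0.017],[-0.094,-0.073,0.033],[-0.142,-0.109,0.05],[-0.189,-0.145,0.067],[-0.236,-0.182,0.083],[-0.283,-0.218,0.1],[-0.283,-0.218,0.122],[-0.283,-0.218,0.145],[-0.283,-0.218,0.168],[-0.283,-0.218,0.19]],"dr":[[0,0,0.0],[0,0,0.001],[0,0,0.001],[0,0,0.002],[0,0,0.002],[0,0,0.002],[0,0,0.002],[0,0,0.002],[0,0,0.002],[0,0,0.002]],"claw":[0.5,0.5,0.5,0.5,0.5,0.5,0.5,0.5,0.5,0.5]}
{"travel":[[-0.0,-0.0,0.023],[-0.0,-0.0,0.047],[-0.0,-0.0,0.07],[-0.0,-0.0,0.093],[-0.0,-0.0,0.117],[-0.0,-0.0,0.14],[-0.0,-0.0,0.14],[-0.0,-0.0,0.14],[-0.0,-0.0,0.14],[-0.0,-0.0,0.14]],"dr":[[0,0,0.0],[0,0,0.0],[0,0,0.0],[0,0,0.0],[0,0,0.0],[0,0,0.0],[0,0,0.0],[0,0,0.0],[0,0,0.0],[0,0,0.0]],"claw":[0.5,0.5,0.5,0.5,0.5,0.5,0.0,0.0,0.0,0.0]}
```

>>> jog_arm(travel=[[-0.047,-0.036,0.017],[-0.094,-0.073,0.033],[-0.142,-0.109,0.05],[-0.189,-0.145,0.067],[-0.236,-0.182,0.083],[-0.283,-0.218,0.1],[-0.283,-0.218,0.122],[-0.283,-0.218,0.145],[-0.283,-0.218,0.168],[-0.283,-0.218,0.19]], dr=[[0,0,0],[0,0,0.001],[0,0,0.001],[0,0,0.002],[0,0,0.002],[0,0,0.002],[0,0,0.002],[0,0,0.002],[0,0,0.002],[0,0,0.002]], claw=[0.5,0.5,0.5,0.5,0.5,0.5,0.5,0.5,0.5,0.5])

```text
time_s: 21.55
tcp_pos: [0.5586, 0.3493, 0.2142]
eef_rot: [-180.0, 0.0, -79.3]
contact_force: [-0.0, 0.4, -0.2]
gripper_width: 0.044
gripper_force: 0.0
```

>>> jog_arm(travel=[[0,0,0.023],[0,0,0.047],[0,0,0.07],[0,0,0.093],[0,0,0.117],[0,0,0.14],[0,0,0.14],[0,0,0.14],[0,0,0.14],[0,0,0.14]], dr=[[0,0,0],[0,0,0],[0,0,0],[0,0,0],[0,0,0],[0,0,0],[0,0,0],[0,0,0],[0,0,0],[0,0,0]], claw=[0.5,0.5,0.5,0.5,0.5,0.5,0.3,0.1,0,0], newtons=20)

```text
time_s: 22.8
tcp_pos: [0.5588, 0.3501, 0.145]
eef_rot: [-180.0, 0.0, -79.3]
contact_force: [0.1, -0.2, 0.8]
gripper_width: 0.01
gripper_force: 20.0
```

```bash
cat cmd.json; python3 plan.py 5,559.2,350.2,225,-79.4,0 5,560,250,270,-82,0; python3 plan.py 8,577.1,-10.5,260,-85.5,0 2,577.1,-10.5,250,-85.5,0; cat cmd.json
```

```text
[559.2166245277197, 350.1035646715608, 145.0, -79.38000000000001]{"travel":[[-0.0,-0.0,-0.032],[-0.0,-0.0,-0.064],[-0.0,-0.0,-0.096],[-0.0,-0.0,-0.128],[-0.0,-0.0,-0.16],[0.039,0.007,-0.178],[0.079,0.014,-0.196],[0.118,0.021,-0.214],[0.158,0.028,-0.232],[0.197,0.035,-0.25]],"dr":[[0,0,0.0],[0,0,0.0],[0,0,0.0],[0,0,0.0],[0,0,0.0],[0,0,0.001],[0,0,0.003],[0,0,0.004],[0,0,0.006],[0,0,0.007]],"claw":[0.0,0.0,0.0,0.0,0.0,0.0,0.0,0.0,0.0,0.0]}
{"travel":[[0.065,0.005,0.002],[0.13,0.01,0.005],[0.195,0.015,0.008],[0.26,0.02,0.01],[0.325,0.025,0.012],[0.391,0.03,0.015],[0.456,0.035,0.018],[0.521,0.04,0.02],[0.521,0.04,0.03],[0.521,0.04,0.04]],"dr":[[0,0,0.001],[0,0,0.003],[0,0,0.004],[0,0,0.005],[0,0,0.006],[0,0,0.007],[0,0,0.009],[0,0,0.01],[0,0,0.01],[0,0,0.01]],"claw":[0.0,0.0,0.0,0.0,0.0,0.0,0.0,0.0,0.0,0.0]}
[577.0736816092019, -10.653576848234295, 250.0, -85.5]
```

>>> jog_arm(travel=[[0,0,-0.032],[0,0,-0.064],[0,0,-0.096],[0,0,-0.128],[0,0,-0.16],[0.039,0.007,-0.178],[0.079,0.014,-0.196],[0.118,0.021,-0.214],[0.158,0.028,-0.232],[0.197,0.035,-0.25]], dr=[[0,0,0],[0,0,0],[0,0,0],[0,0,0],[0,0,0],[0,0,0.001],[0,0,0.003],[0,0,0.004],[0,0,0.006],[0,0,0.007]], claw=[0,0,0,0,0,0,0,0,0,0])

```text
time_s: 24.05
tcp_pos: [0.5597, 0.2482, 0.2702]
eef_rot: [-180.0, -0.0, -81.9]
contact_force: [-0.2, -0.6, -1.6]
gripper_width: 0.0098
gripper_force: 20.0
```

>>> jog_arm(travel=[[0.065,0.005,0.002],[0.13,0.01,0.005],[0.195,0.015,0.008],[0.26,0.02,0.01],[0.325,0.025,0.012],[0.391,0.03,0.015],[0.456,0.035,0.018],[0.521,0.04,0.02],[0.521,0.04,0.03],[0.521,0.04,0.04]], dr=[[0,0,0.001],[0,0,0.003],[0,0,0.004],[0,0,0.005],[0,0,0.006],[0,0,0.007],[0,0,0.009],[0,0,0.01],[0,0,0.01],[0,0,0.01]], claw=[0,0,0,0,0,0,0,0,0,0])

```text
time_s: 25.3
tcp_pos: [0.5768, -0.0113, 0.2495]
eef_rot: [-180.0, 0.0, -85.5]
contact_force: [0.9, -0.3, -0.5]
gripper_width: 0.01
gripper_force: 20.0
```

>>> jog_arm(travel=[[0,0,0],[0,0,0],[0,0,0],[0,0,0],[0,0,0],[0,0,0],[0,0,0],[0,0,0],[0,0,0],[0,0,0]], dr=[[0,0,0],[0,0,0],[0,0,0],[0,0,0],[0,0,0],[0,0,0],[0,0,0],[0,0,0],[0,0,0],[0,0,0]], claw=[0,0,0,0,0,0,0,0,0,0])

```text
time_s: 26.55
tcp_pos: [0.5769, -0.0108, 0.2496]
eef_rot: [180.0, 0.0, -85.4]
contact_force: [0.1, 0.7, -0.7]
gripper_width: 0.0097
gripper_force: 20.0
```

```bash
python3 - <<'E'
from fit import *
c=r.capture('scene'); P=cloud(c); im=c['pixels']
cv2.imwrite('pics/s5.png',cv2.resize(im[140:270,230:350,::-1],None,fx=4.5,fy=4.5,interpolation=2))
for d in r.tip_of('wide_board','scene')[:2]: print(d['conf'],d['at'])
# pole/board points
m=(abs(P[...,0]-.577)<.08)&(abs(P[...,1]+.0105)<.06)
for a,b in [(.225,.29),(.17,.22),(.145,.168),(.112,.142)]:
    k=m&(P[...,2]>a)&(P[...,2]<b); q=P[k]; print(a,b,len(q),q.mean(0).round(4) if len(q) else '',rect(q[:,:2]) if len(q)>4 else '')
# predicted pixel of collar origin & pin tip if pole at tcp axis
from scipy.spatial.transform import Rotation as Ro
A=att(c['attitude']); K=np.array([[c['fx'],0,c['cx']],[0,c['fy'],c['cy']],[0,0,1]])
X=np.array([[.577,-.0105,z] for z in (.226,.15,.115,.045)]); Y=(X-c['position'])@A; Y[:,1:]*=-1
print(cv2.projectPoints(Y,np.zeros(3),np.zeros(3),K,np.array(c['dist_coeffs']))[0].reshape(-1,2).round(1))
print(r.get_state()['tcp_pos'],r.get_state()['eef_rot'])
E
```

```text
0.68 [431.7, 202.7]
0.58 [292.7, 206.0]
0.225 0.29 221 [ 0.5827 -0.0364  0.2545] (array([584.3, -11.1]), array([88.8, 17.3]), 87.7)
0.17 0.22 24 [ 0.5789 -0.0099  0.1954] (array([578.4,  -9.8]), array([7.5, 3.9]), -12.1)
0.145 0.168 37 [ 0.579  -0.0103  0.1552] (array([578.3,  -8.4]), array([18. , 17.2]), 36.4)
0.112 0.142 14 [ 0.5786 -0.0099  0.1297] (array([577.7,  -9.4]), array([8.3, 5.9]), -15.6)
[[294.5 186.8]
 [293.7 205.8]
 [293.4 214.1]
 [292.8 229.9]]
[ 0.57691922 -0.01083287  0.24956227] [ 1.79999023e+02  8.74623514e-04 -8.54423543e+01]
```

View pics/s5.png

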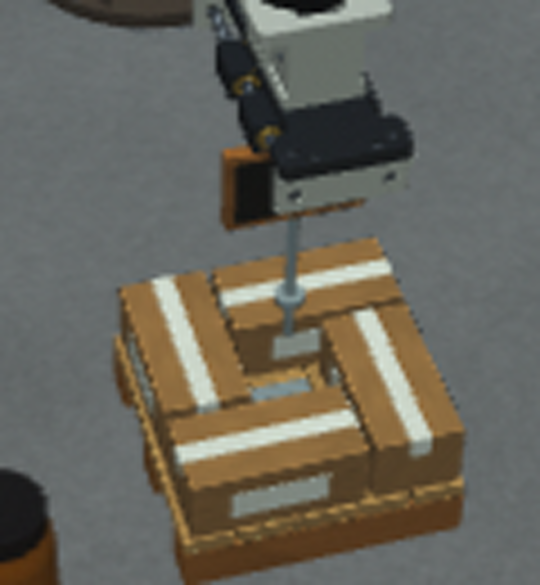

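The board hangs upright (collar at crop px (290,297)), with its pole within about 1 mm of the socket axis. Lowering.

>>> jog_arm(travel=[[0,0,0.025],[0,0,0.05],[0,0,0.075],[0,0,0.1],[0,0,0.12],[0,0,0.132],[0,0,0.14],[0,0,0.146],[0,0,0.152],[0,0,0.158]], dr=[[0,0,0],[0,0,0],[0,0,0],[0,0,0],[0,0,0],[0,0,0],[0,0,0],[0,0,0],[0,0,0],[0,0,0]], claw=[0,0,0,0,0,0,0,0,0,0])

```text
time_s: 27.9
tcp_pos: [0.577, -0.0108, 0.1706]
eef_rot: [-180.0, 0.0, -85.4]
contact_force: [-0.0, -0.2, -1.3]
gripper_width: 0.0099
gripper_force: 20.0
```

The pin is in the hole without force. Going home.

>>> jog_arm(travel=[[0,0,0.008],[0,0,0.016],[0,0,0.024],[0,0,0.032],[0,0,0.038],[0,0,0.043],[0,0,0.047],[0,0,0.05],[0,0,0.052],[0,0,0.053]], dr=[[0,0,0],[0,0,0],[0,0,0],[0,0,0],[0,0,0],[0,0,0],[0,0,0],[0,0,0],[0,0,0],[0,0,0]], claw=[0,0,0,0,0,0,0,0,0,0])

```text
time_s: 29.15
tcp_pos: [0.5772, -0.0109, 0.145]
eef_rot: [-180.0, -0.0, -85.4]
contact_force: [-2.3, 0.8, 9.1]
gripper_width: 0.0095
gripper_force: 20.0
```

Seated (9 N up, z as in the stand). Opening and lifting off.

>>> jog_arm(travel=[[0,0,0],[0,0,0],[0,0,0],[0,0,-0.03],[0,0,-0.08],[0,0,-0.14],[0,0,-0.2],[0,0,-0.26],[0,0,-0.31],[0,0,-0.34]], dr=[[0,0,0],[0,0,0],[0,0,0],[0,0,0],[0,0,0],[0,0,0],[0,0,0],[0,0,0],[0,0,0],[0,0,0]], claw=[0.2,0.4,0.5,0.5,0.5,0.5,0.5,0.5,0.5,0.5])

```text
time_s: 30.4
tcp_pos: [0.5773, -0.0109, 0.3165]
eef_rot: [-179.9, 0.0, -85.4]
contact_force: [0.8, 0.7, 0.2]
gripper_width: 0.0436
gripper_force: 0.0
```

>>> jog_arm(travel=[[-0.05,0,-0.34],[-0.1,0,-0.34],[-0.15,0,-0.34],[-0.2,0,-0.34],[-0.25,0,-0.34],[-0.3,0,-0.34],[-0.3,0,-0.34],[-0.3,0,-0.34],[-0.3,0,-0.34],[-0.3,0,-0.34]], dr=[[0,0,0],[0,0,0],[0,0,0],[0,0,0],[0,0,0],[0,0,0],[0,0,0],[0,0,0],[0,0,0],[0,0,0]], claw=[0.5,0.5,0.5,0.5,0.5,0.5,0.5,0.5,0.5,0.5])

```text
time_s: 31.65
tcp_pos: [0.565, 0.138, 0.4842]
eef_rot: [-180.0, 0.0, -85.5]
contact_force: [0.1, 0.3, 0.6]
gripper_width: 0.044
gripper_force: 0.0
```

```bash
python3 - <<'E'
from fit import *
c=r.capture('scene'); P=cloud(c); im=c['pixels']
cv2.imwrite('pics/s6.png',cv2.resize(im[130:290,220:440,::-1],None,fx=3.5,fy=3.5))
m=(abs(P[...,0]-.577)<.06)&(abs(P[...,1]+.0105)<.07)&(P[...,2]>.125); q=P[m]; print(rect(q[:,:2]),q[:,2].max(),np.percentile(q[:,2],98))
E
```

```text
(array([579.3,  -9.6]), array([91.1, 21.4]), -86.2) 0.1854311015438994 0.18187528705756573
```

View pics/s6.png

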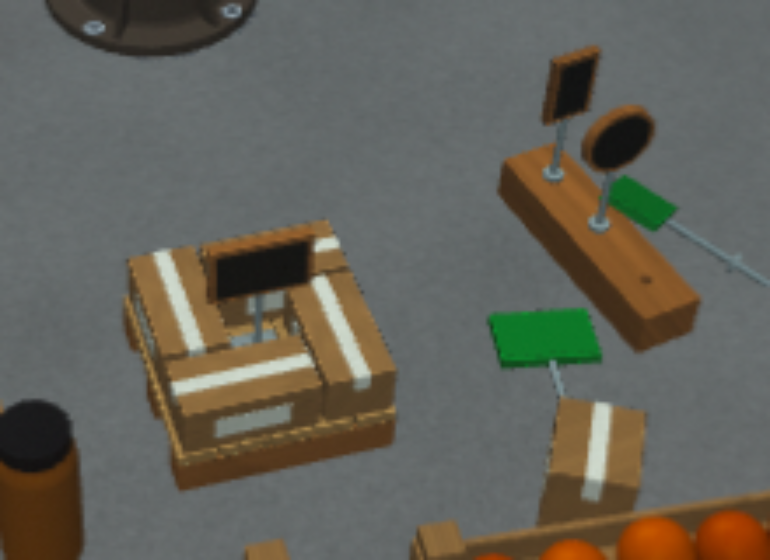

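The board stands upright and square in the socket (crop px (260,270)), top at 181 mm as for fully home. The pinwheel is closed and the bystanders are unmoved.

```bash
python3 -c "
from plant import r
print(r.close_job())"
```

```text
the job is handed in; nothing more can be done
None
```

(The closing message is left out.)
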